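# Press a fiddle stave down and slide it under the leaf spring of the jig

### The job

Load the wooden stave that lies in the jig: with the fingertips press it down hard (the cork pad near its tail gives grip) so that its sprung rest goes down, and keeping it pressed slide it along the channel under the leaf spring until it butts against the end stop and the rest pops up behind it, then let go and move clear. Only press and slide it, never pick it up, and leave the things around the jig where they are.

Things in the scene. Friction and masses are not known exactly. Their poses are not given: they have to be found in the camera images.
- jig: Fixed jig: plywood board 320 x 110 x 18 mm with a straight channel between two aluminium rails (48 mm apart, tops 42 mm above the table). Origin: centre of the board's underside; x runs along the channel the way the stave must travel, z up. From x = -27 mm on, the channel floor is a smooth fixed bed, top at z = 30 mm, leading edge bevelled. Channel and stave are waxed: friction about 0.2.
- bed_home (a point): Middle of the foot of the dark wooden end stop's face, at bed height: jig x = 126 mm, z = 30 mm (stop top at z = 58 mm). The stave is home when its leading end touches this face.
- bridge (a point): Middle of the top of the dark steel bridge bar over the channel that carries the leaf spring: jig x = 107 mm, z = 78 mm; bar 16 mm along x, 72 mm along y, 18 mm high; screw heads 3 mm higher.
- stave: The stave to load: plain brown wooden bar 150 x 44 x 16 mm (x, y, z), about 80 g, loose in the channel on the sprung rest, x along the jig's x. Origin: centre of its underside; at the start at jig x -77 to -62 mm, z = 40 mm; home at jig x = 51 mm, z = 30 mm. Pressed down, its wood top is at jig z = 46 to 47 mm.
- stave_nose (a point): Middle of the upper edge of the stave's leading end (stave x = +75 mm, z = 16 mm).
- stave_tail (a point): Middle of the upper edge of the stave's trailing end (stave x = -75 mm, z = 16 mm). At home the tail is 7 mm past the rest's front edge.
- pad (a point): Middle of the top of the cork pad glued on the stave near its tail (42 x 36 mm, 2 mm thick; stave x = -50 mm, z = 18 mm): the place to press. Pressed down, its top is at jig z = 48 to 49 mm. Cork grips the fingertips (friction about 1; the waxed wood only 0.2): pressed with 12 to 18 N the stave follows sliding fingers. At home the pad's middle is 24 mm short of the leaf's tip.
- rest (a joint): Sprung rest: aluminium plate 108 x 45 mm in the channel floor (jig x -139 to -31 mm) that moves straight down. In m: 0 = up (top at jig z = 40 mm, 10 mm above the bed), 0.0095 = fully down, 0.5 mm above the bed. Under the stave about 2 N starts it down, about 8 N takes it fully down. It rises when let go, and stands up behind the stave's tail once the stave has left it.
- rest_front (a point): Middle of the front edge of the sprung rest's top (jig x = -31 mm); moves down with the rest.
- leaf (a joint): Steel leaf spring 30 mm wide, hinged under the bridge at jig x = 105 mm, z = 59.5 mm, sloping down to meet the stave. In rad: 0 = at rest, positive = lifted. Its low bend (jig x = 45 mm) rests 3 mm below the top of a pressed stave. The stave lifts it to about 0.045, where it bears down with 4 to 5 N. A stave not pressed down by at least 6 mm jams against its tip.
- leaf_tip (a point): Free upturned end of the leaf spring, middle of its width, the first of it that the stave meets: at rest jig x = 25 mm, z = 51 mm.
- soundbox: Bystander: dark wooden hexagonal tube about 90 mm across, 120 mm tall, standing on the far side of the jig. Origin: centre of its underside.
- spare_stave: Bystander: a second stave of the same make, 150 x 44 x 16 mm, lying on the table on the far side of the jig. Origin: centre of its underside.
- brass_ring: Bystander: brass ring 56 mm across, 14 mm high, on the table on the robot's side of the jig. Origin: centre of its underside.
- tuning_peg: Bystander: turned dark wooden peg, 30 mm across, 90 mm tall, standing on the robot's side of the jig. Origin: centre of its underside.
- glue_bottle: Bystander: white bottle 54 mm across, 150 mm tall, to the left. Origin: centre of its underside.
- brush: Bystander: hand brush lying to the right. Origin: on its underside.
- mug: Bystander: white mug 76 mm across, 90 mm tall, to the right. Origin: centre of its underside.
Mind the look-alikes: they are no part of the job. Leave any blue or turquoise look-alike of the stave alone.

How it is judged (in metres and radians):
On the way:
1. the stave is pressed down on its rest by the fingers with its nose under the lifted leaf spring (x of stave_nose in the frame of jig between 0.05 and 0.105 m and z of stave_nose in the frame of jig below 0.05 m and z of stave_tail in the frame of jig below 0.052 m and value of joint leaf above 0.02 rad and value of joint rest above 0.005 m and contact force between the fingers and stave above 4 N), for 0.05 s.
At the end, for the whole second after the job is handed in: The stave lies flat on the bed under the lifted leaf spring, its nose within 5 mm of the end stop (origin at jig x 46 to 55 mm, z 27 to 33 mm, square to the channel within 0.06 rad), at rest and released, and the sprung rest has come up behind it (within 2 mm of its top position) (x of stave in the frame of jig between 0.046 and 0.055 m and z of stave in the frame of jig between 0.027 and 0.033 m and angle between the x axis of stave and the x axis of jig, either way round below 0.06 rad and angle between stave's own z axis and vertical below 0.05 rad and value of joint leaf above 0.02 rad and value of joint rest below 0.002 m and linear speed of stave below 0.01 m/s); the robot touches nothing.
It fails at once if the stave is lifted more than 10 mm above its resting height on the rest, or tipped over 0.25 rad (z of stave in the frame of jig above 0.05 m or angle between stave's own z axis and vertical above 0.25 rad).
It fails at once if a bystander is moved more than 20 mm (distance of any of soundbox, spare_stave, brass_ring, tuning_peg, glue_bottle, brush, mug from where it was at the start of the episode above 0.02 m).
It also fails if it takes over 40 s, if anything falls off the work surface, if the arm or the gripper's body presses on something with over 40 N, if the wrist force passes 120 N, or if a joint passes its speed limit or range.

### The arm

A 7-joint arm with a two-finger parallel gripper is mounted at the origin on the work surface. World frame = base frame: x ahead of the robot, y to its left, z up, the work surface at z = 0. Lengths are in m, angles in degrees, forces in N, time in s.
With the tool pointing down it reaches from about 0.35 to 0.775 m from the base axis. Payload 3.1 kg.
Tool frame: the origin (TCP) lies midway between the tips of the shut fingers; the grasp point (between the pads) lies env.grip_point_offset behind it (env.grip_point_offset is the distance from the TCP to the grasp point, in m); y points along the fingers, x is the direction in which the jaws open and shut, and the axes are right-handed (so a half turn about y gives the same grasp; the last joint's range is limited). The gripper opens to 85 mm and grips with 20 to 120 N. Pads are 22 mm wide; open, the fingers measure 114 mm over their backs; the gripper's body (76 mm by 85 mm) begins 54 mm behind the grasp point. The pads swing forward as they close: fully open they stand 13 mm farther back than shut.
Start: joints at [-68.852, 17.813, 0.802, 86.603, -0.252, 75.585, -1.558], TCP at [0.22, 0.504, 0.231] pointing down, gripper open.
Joint ranges: [-154.91, 154.91], [-16.99, 109.72], [-72.82, 74.43], [7.12, 147.25], [-82.49, 262.49], [11.32, 116.49], [-174.64, 174.64]. Speed limits (degrees/s): [159.86, 159.86, 180, 180, 180, 180, 180].

### API

Orientations are given as [roll, pitch, yaw] about the fixed x, y, z axes, in that order (R = Rz(yaw) Ry(pitch) Rx(roll)).
In Python, from station import env gives the robot as it stands.
- The arm moves only by the tool jog_arm, never from a script. Its argument "moves" is a list that holds one entry, the list of rows, each a list of 7 numbers: the closure, from -1 (fully open) to 1 (shut), then the shift along the tool's x, y, z in cm, then the turn, a rotation vector about the tool's x, y, z in degrees. A call has 1 to 10 rows; each row shifts and turns the commanded pose from where the row before left it, along the tool's axes as they then stand; what a row does not reach is not made up. A row lasts 1/12 s, in which the tool goes at most 41.7 mm and 7.16 degrees, less where a joint would pass 70% of its speed; a pose out of reach is approached as far as the arm can. A call is refused whole if a number of a shift passes 4.17 or a number of a turn 7.16, either way. A call with a gripper value outside its range is refused whole. The fingers move at their own pace and stop on an object; the grip force is fixed at half the most. Time passes only in rows, so rows that do not move let the fingers close. It gives the time, the measured TCP pose, the force and the opening at its end, in the units of the state.
- env.sense(): the state, without advancing time (a new reading comes with each control period).
- env.grab_frame(name): name is "side" or "top"; returns a dict with "image" (384x512x3 uint8, red, green, blue), "range_z" (384x512 float32, m along the optical axis (not along the pixel's ray), 0 where there is no reading), "K" (3x3 intrinsics, pixels), "rvec" (rotation vector, rad) and "tvec" (3), from world to camera coordinates, as OpenCV has them. Camera axes: x right, y down, z forward; pixel columns grow to the right and rows downward; lengths in m; the calibration is good to about 2 mm. A picture is of the moment at which its call begins.
- env.sign_off(): hands the job in, once; it reports no verdict.
The state is a dict: "clock": time; "qpos": joint angles; "joint_vel": joint speeds; "tau": joint torques, N m; "tcp_pos": TCP position; "orientation": TCP orientation; "force": force on the tool from outside, world axes, zero at the start; "ft_torque": the same for the moment, N m; "grip_width": finger opening in m.
Only numpy, scipy, OpenCV 4.12 (cv2) and the standard library are available. Lean on these libraries where they do the work, as an engineer would, in place of code of your own. Each camera call takes 0.05 s, during which the arm holds its last target. There are 200 camera calls.

## Working session

There is one attempt and no reset: what is moved stays moved. The work goes in short steps, Python scripts to look and compute and a tool call to move; the robot and the scene stay as the last step left them, time stands still between calls to the robot, and variables do not carry over. Pictures are saved under pics/ and viewed, about 8 in all and at most 12, crops included, and the job is handed in when it is done.

Besides the shell and the picture viewer there is one more tool, called after "Call:" by a JSON object that holds its "api" and its "payload". jog_arm: Moves the arm, as the interface text tells. Its arguments: {"type":"object","properties":{"moves":{"type":"array"}},"required":["moves"]}

```bash
mkdir -p pics
cat > h.py <<'E'
import numpy as np,cv2
from station import env
def grab(n):
    f=env.grab_frame(n); f['R']=cv2.Rodrigues(np.array(f['rvec'],float))[0]; f['t']=np.array(f['tvec'],float).ravel(); return f
def ray(f,u,v):
    d=f['R'].T@np.linalg.inv(f['K'])@np.array([u,v,1.]); return -f['R'].T@f['t'],d
def onz(f,u,v,z):
    c,d=ray(f,u,v); return c+d*(z-c[2])/d[2]
def pt(f,u,v):
    c,d=ray(f,u,v); return c+d*f['range_z'][int(round(v)),int(round(u))]
def proj(f,p):
    q=f['K']@(f['R']@np.array(p,float)+f['t']); return q[:2]/q[2]
def cloud(f):
    v,u=np.mgrid[:384,:512]; z=f['range_z']
    d=np.stack([u,v,np.ones_like(u)],-1)@np.linalg.inv(f['K']).T*z[...,None]
    return (d-f['t'])@f['R']
E
python3 - <<'E'
from h import *
for n in('side','top'):
    f=grab(n); cv2.imwrite(f'pics/{n}0.png',cv2.resize(f['image'][...,::-1],(800,600)))
    print(n,-f['R'].T@f['t'],f['R'][2],f['K'][0,0]); np.savez(f'{n}0.npz',**f)
print(env.sense(),env.grip_point_offset)
E
```

```text
side [0.39278206 0.77701407 0.55263799] [ 0.16159537 -0.85077739 -0.50006476] 381.343084257656
top [ 0.47565263 -0.0176167   0.97439042] [ 0.09756326  0.00176765 -0.99522776] 370.77161822594024
{'clock': 0.1, 'qpos': array([-68.85111328,  17.85740015,   0.80237989,  86.68185945,
        -0.2534694 ,  75.58376947,  -1.56036917]), 'joint_vel': array([-0.09614092, -0.05445258, -0.03481992, -0.22077626, -0.02202765,
        0.13410921, -0.06584737]), 'tau': array([ 9.08054626e-04, -3.80859268e+01,  1.46967913e-01, -2.31243414e+01,
        1.23811851e-02,  7.99609552e-03,  2.13708108e-05]), 'tcp_pos': array([0.21937574, 0.50365454, 0.23032132]), 'orientation': array([-90.00398902,   0.12118855,  66.46338652]), 'force': array([ 0.0565732 , -0.13319886, -0.12110066]), 'ft_torque': array([0.03643975, 0.03141172, 0.04581313]), 'grip_width': 0.08519554055250615} 0.0187
```

View pics/top0.png

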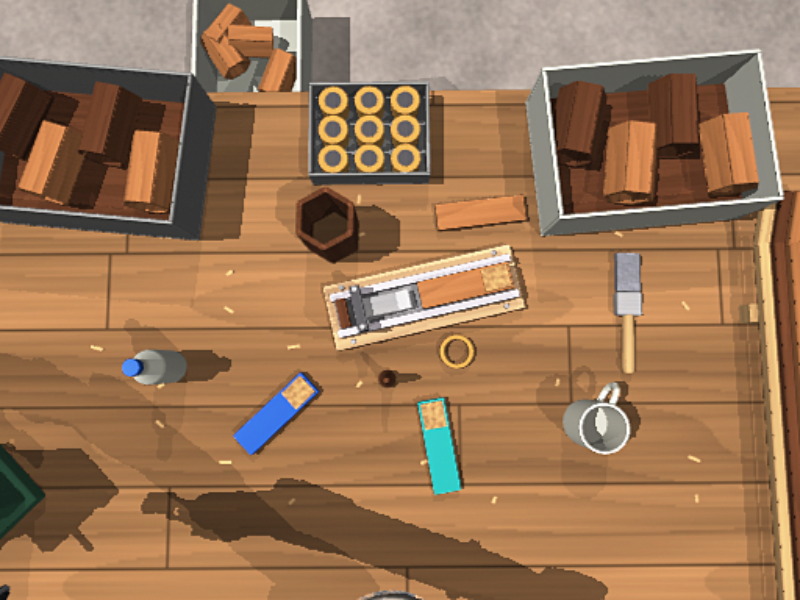

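View pics/side0.png

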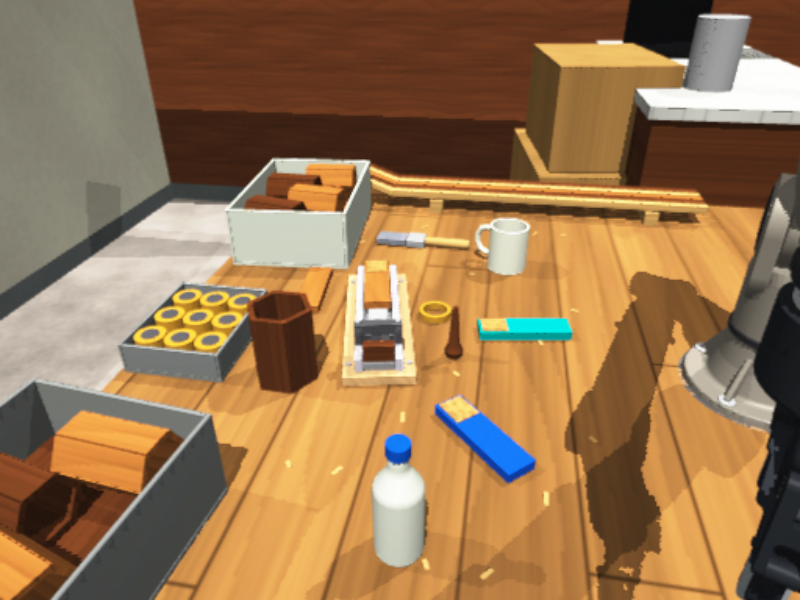

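The top view shows the jig at (424,297), with its stave's cork pad at (496,276). The bridge and stop are at the left end, so travel is to image-left, which is world +y. The things that could be taken for the stave are:
- spare stave at (480,212): plain, lies outside the jig
- blue bar at (278,412)
- turquoise bar at (440,445)
- jig stave at (465,287): the one I want

Next I measure, with one close crop.

```bash
cat > m.py <<'E'
from h import *
def load(n): return dict(np.load(f'{n}0.npz'))
T,S=load('top'),load('side')
C=cloud(T)
# board outline: component of points 12..22 mm+ around jig
m=((C[...,2]>.011)&(C[...,2]<.1)&(T['range_z']>0)).astype(np.uint8)
n,lab,st,_=cv2.connectedComponentsWithStats(m)
l=np.bincount(lab[170:215,215:325].ravel(),minlength=n); l[0]=0; k=l.argmax()
P=C[lab==k]; 
print('comp',st[k],'z pct',np.percentile(P[:,2],[1,10,30,50,70,90,99]).round(4))
r=cv2.minAreaRect((P[:,:2]*1000).astype(np.float32)); print('rect',r)
# pad colour in both views
def pad(f,roi):
    hsv=cv2.cvtColor(f['image'],cv2.COLOR_RGB2HSV); x0,y0,x1,y1=roi
    h=hsv[y0:y1,x0:x1]; return h
for f,(u,v),nm in((T,(317,177),'top'),(S,(241,170),'side')):
    hsv=cv2.cvtColor(f['image'],cv2.COLOR_RGB2HSV); print(nm,'pad hsv',hsv[v-2:v+3,u-2:u+3].reshape(-1,3).mean(0),'pt',pt(f,u,v))
print('stave',cv2.cvtColor(T['image'],cv2.COLOR_RGB2HSV)[184:188,285:290].reshape(-1,3).mean(0),pt(T,288,186))
a=cv2.resize(T['image'][150:230,200:345],(0,0),fx=4,fy=4,interpolation=cv2.INTER_CUBIC)
b=cv2.resize(S['image'][160:250,205:280],(0,0),fx=3.2,fy=3.2,interpolation=cv2.INTER_CUBIC)
o=np.zeros((600,800,3),np.uint8); o[:320,:580]=a; o[:288,580-20+0:800]=b[:, :240] if False else o[:288,560:800]; o[:288,580:800]=b[:,:220]
cv2.imwrite('pics/crop1.png',o[:330,:,::-1])
E
python3 m.py
```

```text
comp [ 207  157  129   68 5176] z pct [0.0152 0.0178 0.0205 0.0414 0.0515 0.0586 0.0802]
rect ((581.2918701171875, -57.259246826171875), (110.16800689697266, 319.7764892578125), 12.484681129455566)
top pad hsv [ 17.08 127.04 232.48] pt [ 0.60791345 -0.17175538  0.05742067]
side pad hsv [ 23.12 134.56 251.  ] pt [ 0.60666156 -0.17111925  0.05893312]
stave [ 12.9  154.8  226.05] [ 0.58586331 -0.09902694  0.0575225 ]
```

View pics/crop1.png

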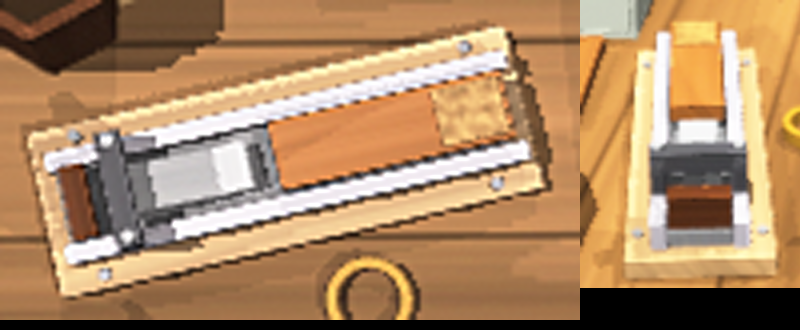

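The crop confirms the choice: a plain brown stave with a cork pad, between the rails under the leaf, nose at crop (272,158) and pad at (472,110). The board measures 110.2 x 319.8 mm, which matches the text. I'll refine the pad from both views while turning the tool in place so its z points along jig x.

```bash
cat >> h.py <<'E'
J=np.array([.5813,-.0573,0]); A=np.radians(102.48)
ex=np.array([np.cos(A),np.sin(A),0]); ey=np.array([-np.sin(A),np.cos(A),0])
def tojig(p): d=np.asarray(p)-J; return np.array([d@ex,d@ey,d[2]])*1000
def fromjig(x,y,z): return J+(ex*x+ey*y)/1000+[0,0,z/1000]
def padmask(f,xc,z=58):
    hsv=cv2.cvtColor(f['image'],cv2.COLOR_RGB2HSV).astype(int)
    m=((hsv[...,1]<150)&(hsv[...,1]>85)&(hsv[...,0]>=14)&(hsv[...,0]<=28)&(hsv[...,2]>170)).astype(np.uint8)
    poly=np.array([proj(f,fromjig(xc+a,b,z)) for a,b in((-32,-23),(32,-23),(32,23),(-32,23))]).astype(np.int32)
    k=cv2.fillConvexPoly(np.zeros_like(m),poly,1); m&=k
    n,lab,st,c=cv2.connectedComponentsWithStats(m); i=1+st[1:,4].argmax(); return lab==i
def tri(f,g,a,b):
    (c1,d1),(c2,d2)=ray(f,*a),ray(g,*b); s=np.linalg.lstsq(np.c_[d1,-d2],c2-c1,rcond=None)[0]
    p,q=c1+d1*s[0],c2+d2*s[1]; return (p+q)/2,np.linalg.norm(p-q)
E
python3 - <<'E'
from h import *
f,g=[dict(np.load(f'{n}0.npz')) for n in('top','side')]
cs=[]
for q in(f,g):
    m=padmask(q,-117); v,u=np.nonzero(m); r=cv2.minAreaRect(np.c_[u,v].astype(np.float32)); cs.append((u.mean(),v.mean()))
    p=onz(q,u.mean(),v.mean(),.058); P=cloud(q)[m]; P=(P-J); print(m.sum(),cs[-1],tojig(p),'cloud jigx',np.percentile(P@ex,[2,50,98])*1e3,'y',np.percentile(P@ey,[2,98])*1e3,'z',np.median(P[:,2]))
p,e=tri(f,g,*cs); print('tri',p,tojig(p),e)
# bridge top, rails, stave surface from top cloud in jig coordinates
C=cloud(f)-J; X,Y,Z=C@ex*1e3,C@ey*1e3,C[...,2]*1e3
for nm,k in(('bridge',(Z>72)&(Z<84)&(abs(X-107)<40)&(abs(Y)<50)),('stave',(Z>52)&(Z<62)&(abs(Y)<26)&(X<30)&(X>-170))):
    print(nm,k.sum(),*[np.percentile(a[k],[2,50,98]).round(1) for a in(X,Y,Z)])
for nm,u,v in(('soundbox',327,222),('bottle',160,367)): print(nm,tojig(pt(f,u*.64,v*.64)),pt(f,u*.64,v*.64))
E
```

```text
245 (np.float64(317.2326530612245), np.float64(177.15102040816328)) [-117.86310016   -0.69140029   58.        ] cloud jigx [-138.86644199 -117.50210159  -97.14822212] y [-17.91651161  16.51178104] z 0.05866251030319845
75 (np.float64(240.46666666666667), np.float64(169.57333333333332)) [-121.22097877   -1.67866002   58.        ] cloud jigx [-137.72238938 -117.20585272  -98.35547042] y [-17.31338062  14.41295551] z 0.05917207316012472
tri [ 0.6077646  -0.17184589  0.05977467] [-117.55830921   -1.08604782   59.77467319] 0.0011536835066294502
bridge 198 [ 99.1 106.7 114.5] [-34.    0.1  34.5] [75.4 78.8 82.5]
stave 1049 [-138.4  -65.6    5.8] [-21.3  -0.1  21.1] [53.5 57.2 60.8]
soundbox [ 129.47299336 -162.47249126    3.92502291] [0.71195455 0.10422385 0.00392502]
bottle [414.8189011   23.51011836  98.74403908] [0.46870352 0.34263684 0.09874404]
```

Call:
{"api": "jog_arm", "payload": {"moves": [[[1,0,0,0,0,6.75,0],[1,0,0,0,0,6.75,0],[1,0,0,0,0,6.75,0],[1,0,0,0,0,6.75,0],[1,0,0,0,0,6.75,0],[1,0,0,0,0,6.75,0],[1,0,0,0,0,6.75,0],[1,0,0,0,0,6.75,0]]]}}

```text
clock: 0.77
tcp_pos: [0.2194, 0.5039, 0.2307]
orientation: [-90.1, 0.0, 12.1]
force: [-0.2, -0.4, -1.1]
grip_width: 0.0003
```

Both views agree on the pad: jig x about -117.6 mm, y about -0.5 mm, z 58 to 60 mm (text 58). The bridge measures x 106.8, z 78.8 against 107/78. Now I move over the pad.

Call:
{"api": "jog_arm", "payload": {"moves": [[[1,1.17,0,-3.72,0,0,0],[1,1.17,0,-3.72,0,0,0],[1,1.17,0,-3.72,0,0,0],[1,1.17,0,-3.72,0,0,0],[1,1.17,0,-3.72,0,0,0],[1,1.17,0,-3.72,0,0,0],[1,1.17,0,-3.72,0,0,0],[1,1.17,0,-3.72,0,0,0],[1,1.17,0,-3.72,0,0,0],[1,1.17,0,-3.72,0,0,0]]]}}

```text
clock: 1.6
tcp_pos: [0.4144, 0.1644, 0.2311]
orientation: [-90.0, 0.0, 12.5]
force: [1.2, 0.0, -0.4]
grip_width: 0.0001
```

Call:
{"api": "jog_arm", "payload": {"moves": [[[1,1.17,0,-3.72,0,0,0],[1,1.17,0,-3.72,0,0,0],[1,1.17,0,-3.72,0,0,0],[1,1.17,0,-3.72,0,0,0],[1,1.17,0,-3.72,0,0,0],[1,1.17,0,-3.72,0,0,0],[1,1.17,0,-3.72,0,0,0],[1,1.17,0,-3.72,0,0,0],[1,1.17,0,-3.72,0,0,0],[1,0,0,0,0,0,0]]]}}

```text
clock: 2.43
tcp_pos: [0.5894, -0.1486, 0.2296]
orientation: [-90.5, 0.2, 11.8]
force: [-0.6, -0.7, -0.3]
grip_width: 0.0
```

Call:
{"api": "jog_arm", "payload": {"moves": [[[1,1.2,0,-2.7,0,0,0],[1,0,3.5,0,0,0,0],[1,0,3.5,0,0,0,0],[1,0,3.5,0,0,0,0],[1,0,3.0,0,0,0,0],[1,0,0,0,0,0,0],[1,0,0,0,0,0,0],[1,0,0,0,0,0,0]]]}}

```text
clock: 3.1
tcp_pos: [0.608, -0.1621, 0.0981]
orientation: [-90.1, -0.1, 12.5]
force: [0.5, -0.2, 0.6]
grip_width: 0.0
```

```bash
cat > s.py <<'E'
from h import *
s=env.sense(); print(s['clock'],'tcp jig',tojig(s['tcp_pos']).round(1),'rpy',s['orientation'].round(2),'F',s['force'].round(1),'jig F',round(s['force']@ex,1),round(s['force']@ey,1))
E
python3 s.py
```

```text
3.1 tcp jig [-108.1   -3.4   98.1] rpy [-90.09  -0.13  12.48] F [ 0.5 -0.2  0.6] jig F -0.3 -0.4
```

Call:
{"api": "jog_arm", "payload": {"moves": [[[1,-0.35,0,-1.05,0,0,0],[1,0,1.5,0,0,0,0],[1,0,1.5,0,0,0,0],[1,0,0,0,0,0,0],[1,0,0,0,0,0,0]]]}}

```text
clock: 3.52
tcp_pos: [0.6061, -0.1736, 0.0676]
orientation: [-90.1, -0.1, 12.4]
force: [-0.2, 0.7, -0.3]
grip_width: 0.0002
```

```bash
python3 s.py
python3 - <<'E'
from h import *
f=grab('top');g=grab('side')
a=cv2.resize(f['image'][140:240,200:350],(0,0),fx=4,fy=4,interpolation=cv2.INTER_CUBIC)
b=cv2.resize(g['image'][140:240,215:265],(0,0),fx=4,fy=4,interpolation=cv2.INTER_CUBIC)
cv2.imwrite('pics/c2.png',np.hstack([a,b])[...,::-1])
E
```

```text
3.5167 tcp jig [-118.9    0.9   67.6] rpy [-9.006e+01 -8.000e-02  1.244e+01] F [-0.2  0.7 -0.3] jig F 0.7 0.0
```

View pics/c2.png

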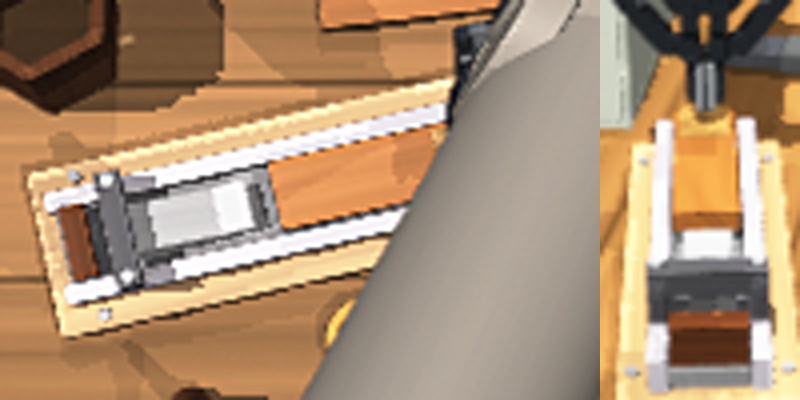

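The side crop shows the shut fingertips at (707,105), centred over the cork pad and between the rails. Now I press down in small steps.

Call:
{"api": "jog_arm", "payload": {"moves": [[[1,0,0.8,0,0,0,0],[1,0,0.3,0,0,0,0],[1,0,0.2,0,0,0,0],[1,0,0.2,0,0,0,0],[1,0,0,0,0,0,0],[1,0,0,0,0,0,0]]]}}

```text
clock: 4.12
tcp_pos: [0.6064, -0.173, 0.0522]
orientation: [-90.1, -0.1, 12.5]
force: [-0.3, -0.5, 6.0]
grip_width: 0.0002
```

```bash
python3 s.py
```

```text
4.1167 tcp jig [-118.4    0.5   52.2] rpy [-9.005e+01 -9.000e-02  1.247e+01] F [-0.3 -0.5  6. ] jig F -0.4 0.4
```

Call:
{"api": "jog_arm", "payload": {"moves": [[[1,0,0.2,0,0,0,0],[1,0,0.2,0,0,0,0],[1,0,0,0,0,0,0],[1,0,0,0,0,0,0]]]}}

```text
clock: 4.45
tcp_pos: [0.6065, -0.173, 0.0488]
orientation: [-90.1, -0.1, 12.5]
force: [0.2, 0.6, 7.2]
grip_width: -0.0002
```

Call:
{"api": "jog_arm", "payload": {"moves": [[[1,0,0.1,0,0,0,0],[1,0,0,0,0,0,0],[1,0,0,0,0,0,0]]]}}

```text
clock: 4.7
tcp_pos: [0.6066, -0.173, 0.0485]
orientation: [-90.0, -0.1, 12.5]
force: [-1.3, 1.0, 10.9]
grip_width: -0.0002
```

Call:
{"api": "jog_arm", "payload": {"moves": [[[1,0,0.1,0,0,0,0],[1,0,0,0,0,0,0],[1,0,0,0,0,0,0]]]}}

```text
clock: 4.95
tcp_pos: [0.6069, -0.1731, 0.0485]
orientation: [-90.1, -0.2, 12.5]
force: [-2.5, 0.3, 14.2]
grip_width: -0.0003
```

Pressed at 14 N with the top at 48.5 mm, as the text says. Start sliding.

Call:
{"api": "jog_arm", "payload": {"moves": [[[1,0,0,0.3,0,0,0],[1,0,0,0.3,0,0,0],[1,0,0,0.3,0,0,0],[1,0,0,0.3,0,0,0],[1,0,0,0.3,0,0,0],[1,0,0,0,0,0,0],[1,0,0,0,0,0,0]]]}}

```text
clock: 5.53
tcp_pos: [0.605, -0.1602, 0.0486]
orientation: [-90.3, -0.3, 12.4]
force: [-0.2, -1.3, 10.6]
grip_width: 0.0001
```

```bash
cat >> s.py <<'E'
f=grab('top'); C=cloud(f)-J; X,Y,Z=C@ex*1e3,C@ey*1e3,C[...,2]*1e3
hsv=cv2.cvtColor(f['image'],cv2.COLOR_RGB2HSV).astype(int)
k=(abs(Y)<14)&(X>-90)&(X<60)&(Z>40)&(Z<62)&(hsv[...,1]>110)&(hsv[...,0]<25)
if k.sum()>5: print('stave front jig x (depth)',np.percentile(X[k],[1,98]).round(1),'z',np.median(Z[k]).round(1),k.sum())
E
python3 s.py
```

```text
5.5333 tcp jig [-105.5   -1.    48.6] rpy [-90.27  -0.33  12.45] F [-0.2 -1.3 10.6] jig F -1.2 0.5
stave front jig x (depth) [-71.6  19.5] z 47.3 385
```

Call:
{"api": "jog_arm", "payload": {"moves": [[[1,-0.05,0.1,0.3,0,0,0],[1,0,0,0.3,0,0,0],[1,0,0,0.3,0,0,0],[1,0,0,0.3,0,0,0],[1,0,0,0.3,0,0,0],[1,0,0,0.3,0,0,0],[1,0,0,0,0,0,0]]]}}

```text
clock: 6.17
tcp_pos: [0.6017, -0.1441, 0.0486]
orientation: [-90.4, -0.5, 12.4]
force: [0.6, -3.0, 13.4]
grip_width: -0.0002
```

```bash
python3 s.py
```

```text
6.1667 tcp jig [-89.1  -1.2  48.6] rpy [-90.43  -0.46  12.43] F [ 0.6 -3.  13.4] jig F -3.1 0.0
stave front jig x (depth) [-46.7  20.6] z 47.0 276
```

Call:
{"api": "jog_arm", "payload": {"moves": [[[1,-0.1,0.05,0.3,0,0,0],[1,0,0,0.3,0,0,0],[1,0,0,0.3,0,0,0],[1,0,0,0.3,0,0,0],[1,0,0,0.3,0,0,0],[1,0,0,0.3,0,0,0],[1,0,0,0,0,0,0]]]}}

```text
clock: 6.8
tcp_pos: [0.5973, -0.1288, 0.0485]
orientation: [-90.6, -0.5, 12.4]
force: [0.9, -4.2, 14.7]
grip_width: -0.0001
```

```bash
python3 s.py
python3 - <<'E'
from h import *
f=grab('top');g=grab('side')
a=cv2.resize(f['image'][140:240,200:350],(0,0),fx=4,fy=4,interpolation=cv2.INTER_CUBIC)
b=cv2.resize(g['image'][140:240,215:265],(0,0),fx=4,fy=4,interpolation=cv2.INTER_CUBIC)
cv2.imwrite('pics/c3.png',np.hstack([a,b])[...,::-1])
E
```

```text
6.8 tcp jig [-73.2  -0.2  48.5] rpy [-90.59  -0.51  12.36] F [ 0.9 -4.2 14.7] jig F -4.3 -0.0
stave front jig x (depth) [-24.2  21. ] z 46.9 172
```

View pics/c3.png

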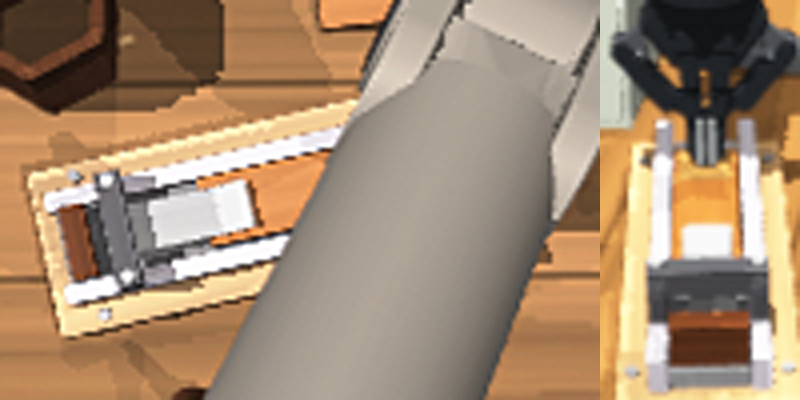

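The leaf now lies over the stave, whose nose edge shows beside the leaf at crop (200,185), jig x about 52. The stave follows the fingers, so I go on.

Call:
{"api": "jog_arm", "payload": {"moves": [[[1,0,0,0.3,0,0,0],[1,0,0,0.3,0,0,0],[1,0,0,0.3,0,0,0],[1,0,0,0.3,0,0,0],[1,0,0,0.3,0,0,0],[1,0,0,0.3,0,0,0],[1,0,0,0,0,0,0]]]}}

```text
clock: 7.53
tcp_pos: [0.5936, -0.111, 0.0485]
orientation: [-90.6, -0.5, 12.4]
force: [-0.3, -4.7, 14.8]
grip_width: -0.0002
```

```bash
python3 s.py
```

```text
7.5333 tcp jig [-55.1  -0.4  48.5] rpy [-90.57  -0.52  12.36] F [-0.3 -4.7 14.8] jig F -4.6 1.3
stave front jig x (depth) [ 2.9 22. ] z 47.0 52
```

Call:
{"api": "jog_arm", "payload": {"moves": [[[1,0,0,0.3,0,0,0],[1,0,0,0.3,0,0,0],[1,0,0,0.3,0,0,0],[1,0,0,0.3,0,0,0],[1,0,0,0.3,0,0,0],[1,0,0,0.3,0,0,0],[1,0,0,0,0,0,0]]]}}

```text
clock: 8.17
tcp_pos: [0.5898, -0.0933, 0.0484]
orientation: [-90.5, -0.5, 12.4]
force: [1.0, -5.4, 15.3]
grip_width: 0.0
```

```bash
python3 s.py
```

```text
8.1667 tcp jig [-37.   -0.5  48.4] rpy [-90.54  -0.53  12.36] F [ 1.  -5.4 15.3] jig F -5.5 0.2
```

Call:
{"api": "jog_arm", "payload": {"moves": [[[1,0,0,0.3,0,0,0],[1,0,0,0.3,0,0,0],[1,0,0,0.3,0,0,0],[1,0,0,0.3,0,0,0],[1,0,0,0.3,0,0,0],[1,0,0,0,0,0,0]]]}}

```text
clock: 8.72
tcp_pos: [0.5866, -0.0784, 0.0482]
orientation: [-90.5, -0.5, 12.4]
force: [0.8, -4.4, 15.0]
grip_width: 0.0002
```

```bash
python3 s.py
python3 - <<'E'
from h import *
f=grab('top');g=grab('side')
a=cv2.resize(f['image'][140:240,200:350],(0,0),fx=4,fy=4,interpolation=cv2.INTER_CUBIC)
b=cv2.resize(g['image'][140:240,215:265],(0,0),fx=4,fy=4,interpolation=cv2.INTER_CUBIC)
cv2.imwrite('pics/c4.png',np.hstack([a,b])[...,::-1])
E
```

```text
8.7167 tcp jig [-21.7  -0.6  48.2] rpy [-90.51  -0.52  12.36] F [ 0.8 -4.4 15. ] jig F -4.5 0.2
```

View pics/c4.png

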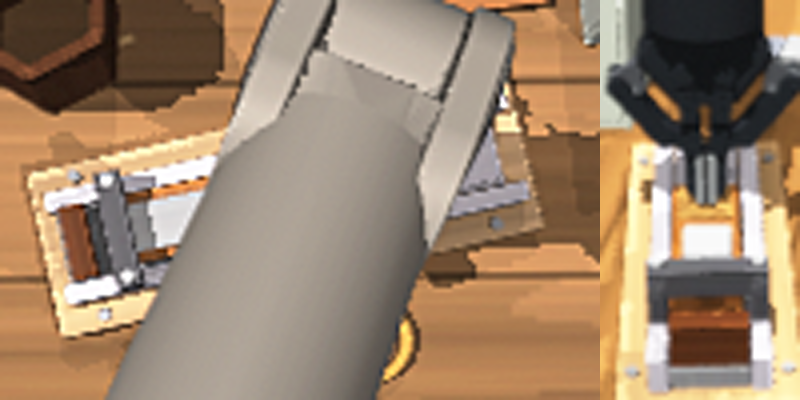

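The side crop shows the cork pad just ahead of the fingertips at (707,200) and the stave's wood through the bridge at (707,300). About 22 mm is left.

Call:
{"api": "jog_arm", "payload": {"moves": [[[1,0,0,0.3,0,0,0],[1,0,0,0.3,0,0,0],[1,0,0,0.3,0,0,0],[1,0,0,0.3,0,0,0],[1,0,0,0.3,0,0,0],[1,0,0,0,0,0,0]]]}}

```text
clock: 9.37
tcp_pos: [0.5834, -0.0636, 0.0481]
orientation: [-90.5, -0.5, 12.4]
force: [1.2, -5.0, 13.4]
grip_width: 0.0001
```

Call:
{"api": "jog_arm", "payload": {"moves": [[[1,0,0,0.2,0,0,0],[1,0,0,0.1,0,0,0],[1,0,0,0,0,0,0]]]}}

```text
clock: 9.62
tcp_pos: [0.5827, -0.0608, 0.0481]
orientation: [-90.5, -0.5, 12.3]
force: [1.1, -4.9, 14.5]
grip_width: -0.0001
```

```bash
python3 s.py
```

```text
9.6167 tcp jig [-3.7 -0.6 48.1] rpy [-90.49  -0.52  12.34] F [ 1.1 -4.9 14.5] jig F -5.1 -0.0
```

Call:
{"api": "jog_arm", "payload": {"moves": [[[1,0,0,0.2,0,0,0],[1,0,0,0.1,0,0,0],[1,0,0,0,0,0,0]]]}}

```text
clock: 9.92
tcp_pos: [0.5822, -0.0581, 0.0481]
orientation: [-90.5, -0.5, 12.3]
force: [0.6, -5.3, 14.1]
grip_width: 0.0004
```

Call:
{"api": "jog_arm", "payload": {"moves": [[[1,0,0,0.15,0,0,0],[1,0,0,0,0,0,0],[1,0,0,0,0,0,0]]]}}

```text
clock: 10.17
tcp_pos: [0.5821, -0.0581, 0.0481]
orientation: [-90.6, -0.6, 12.3]
force: [2.4, -6.2, 12.9]
grip_width: 0.0005
```

```bash
python3 s.py
```

```text
10.1667 tcp jig [-0.9 -0.6 48.1] rpy [-90.62  -0.55  12.29] F [ 2.4 -6.2 12.9] jig F -6.6 -1.0
```

Call:
{"api": "jog_arm", "payload": {"moves": [[[1,0,0,0.15,0,0,0],[1,0,0,0,0,0,0],[1,0,0,0,0,0,0]]]}}

```text
clock: 10.47
tcp_pos: [0.5821, -0.058, 0.0482]
orientation: [-90.7, -0.6, 12.2]
force: [2.9, -8.6, 10.6]
grip_width: 0.0001
```

```bash
python3 s.py;  python3 - <<'E'
from h import *
g=grab('side')
b=cv2.resize(g['image'][150:250,195:285],(0,0),fx=6,fy=6,interpolation=cv2.INTER_CUBIC)
cv2.imwrite('pics/c5.png',b[...,::-1])
E
```

```text
10.4667 tcp jig [-0.9 -0.7 48.2] rpy [-90.74  -0.59  12.24] F [ 2.9 -8.6 10.6] jig F -9.0 -1.0
```

View pics/c5.png

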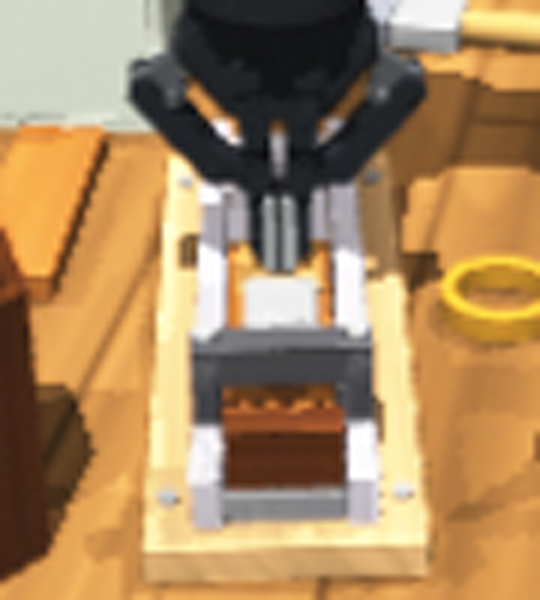

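The tip has stopped at jig x -0.9 mm while the push rises to 9 N, so the stave butts against the stop. The side crop shows the fingertips at (280,250) short of the leaf at (280,300). Lift straight off.

Call:
{"api": "jog_arm", "payload": {"moves": [[[1,0,-0.3,0,0,0,0],[1,0,-0.4,0,0,0,0],[1,0,-1,0,0,0,0],[1,0,-2,0,0,0,0],[1,0,-3,0,0,0,0],[1,0,-3.5,0,0,0,0],[1,0,-3.5,0,0,0,0],[1,0,-3.5,0,0,0,0]]]}}

```text
clock: 11.23
tcp_pos: [0.5759, -0.0487, 0.2171]
orientation: [-89.9, 0.1, 12.5]
force: [0.2, 0.4, 0.4]
grip_width: 0.0
```

Call:
{"api": "jog_arm", "payload": {"moves": [[[1,-3.5,0,0,0,0,0],[1,-3.5,0,0,0,0,0],[1,-3.5,0,0,0,0,0],[1,-3.5,0,0,0,0,0],[1,-3.5,0,0,0,0,0],[1,0,0,0,0,0,0],[1,0,0,0,0,0,0],[1,0,0,0,0,0,0]]]}}

```text
clock: 11.9
tcp_pos: [0.4066, -0.0868, 0.2162]
orientation: [-90.0, -0.1, 12.6]
force: [1.6, 0.5, 0.1]
grip_width: 0.0001
```

Run:
```python
from h import *
print(env.sense()['tcp_pos'],env.sense()['force'])
f=grab('top');g=grab('side')
C=cloud(f)-J; X,Y,Z=C@ex*1e3,C@ey*1e3,C[...,2]*1e3
for lo,hi in((-130,-40),(-45,-35),(-35,-28),(-20,-3),(0,18),(30,40)):
    k=(X>lo)&(X<hi)&(abs(Y)<12); print(lo,hi,k.sum(),'z',np.percentile(Z[k],[10,50,90]).round(1) if k.sum() else '')
m=padmask(f,0,48); print('pad jig x',np.percentile(X[m],[2,50,98]),'y',np.percentile(Y[m],[2,98]),'z',np.median(Z[m]),m.sum())
a=cv2.resize(f['image'][145:235,200:345],(0,0),fx=4,fy=4,interpolation=cv2.INTER_CUBIC)
b=cv2.resize(g['image'][160:250,215:265],(0,0),fx=4,fy=4,interpolation=cv2.INTER_CUBIC)
cv2.imwrite('pics/c6.png',np.hstack([a,b])[...,::-1])
```

```text
[ 0.40656299 -0.08676043  0.21618444] [1.58803566 0.51559311 0.14557174]
-130 -40 330 z [38.7 40.8 42.7]
-45 -35 39 z [38.9 41.2 42.9]
-35 -28 30 z [25.1 33.6 42.1]
-20 -3 61 z [46.7 48.3 50.7]
0 18 68 z [46.1 48.5 50.7]
30 40 39 z [49.5 52.1 54. ]
pad jig x [-20.2347695   -0.27076072  19.85530199] y [-18.12786173  16.66022927] z 48.57284007179414 240
```

View pics/c6.png

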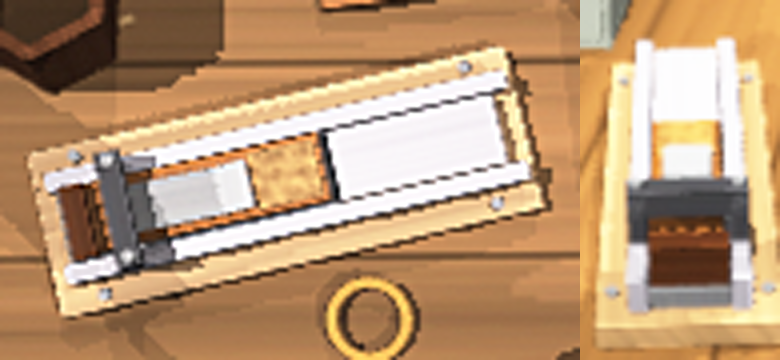

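The rest is up behind the tail (crop (420,145), z about 40.8 mm) and the pad is at (290,172), jig x -0.3, so the stave origin is about 49.7 mm. Hand in.

```bash
python3 -c "
from station import env
print(env.sign_off())"
```

```text
the job is handed in; nothing more can be done
None
```

The stave is loaded and the job is handed in at about 12 s of robot time. I pressed the cork pad with the shut fingertips at about 10 to 15 N and slid the stave about 118 mm under the leaf. When it butted against the stop, the push rose to 9 N with no further motion. I then lifted straight off and moved clear.

**Last checks:**
- **Position:** the pad's middle is at jig x of about -0.3 mm, so the stave origin is near 49.7 mm (allowed 46 to 55 mm). The pad's top is at z of about 48.5 mm, so the stave lies flat on the bed.
- **Rest:** its top is at about 41 mm, so it is up behind the tail (text: 40 mm).
- **Surroundings:** the arm is clear. I never steered the arm near the bystanders, but I did not measure their positions again at the end.
- **Disagreements:** the arm's stop point and the camera estimate of home come out about 1 mm short of the text's 51 mm. Fingertip readings put the pad's pressed height at 48.1 to 48.6 mm, as the text says. Before moving, the side view placed the pad about 3 mm from the top view, because part of it was hidden there.
- **Not measured:** I only saw the leaf lying over the stave in the pictures; its joint angle was not read.

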